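Sort the moulder cutterheads back to their colour stations

TASK

The four cutterheads were put back on the wrong stations: swap them round, using the empty grey pad as the free spot, until each one stands upright in the middle of the pad that matches its collar colour and the grey pad is empty again. Their knives chip easily, so never put a cutterhead on the bare bench, do not let two of them touch, and set each one down rather than dropping it.

Things in the scene. Friction and masses are not known exactly. Their poses are not given: they have to be found in the camera images.
- head_red: Loose cutterhead, 0.5 kg, upright: aluminium body, diameter 64 mm, height 40 mm, its top 6 mm a red collar (a red ring from above); concentric above it a dark steel hub, diameter 36 mm, from 40 to 78 mm height, for gripping from above at any yaw. Origin: centre of the underside, z up. Starts on a pad of another colour.
- head_blue: Loose cutterhead, 0.5 kg, upright: aluminium body, diameter 64 mm, height 40 mm, its top 6 mm a blue collar (a blue ring from above); concentric above it a dark steel hub, diameter 36 mm, from 40 to 78 mm height, for gripping from above at any yaw. Origin: centre of the underside, z up. Starts on a pad of another colour.
- head_yellow: Loose cutterhead, 0.5 kg, upright: aluminium body, diameter 64 mm, height 40 mm, its top 6 mm a yellow collar (a yellow ring from above); concentric above it a dark steel hub, diameter 36 mm, from 40 to 78 mm height, for gripping from above at any yaw. Origin: centre of the underside, z up. Starts on a pad of another colour.
- head_green: Loose cutterhead, 0.5 kg, upright: aluminium body, diameter 64 mm, height 40 mm, its top 6 mm a green collar (a green ring from above); concentric above it a dark steel hub, diameter 36 mm, from 40 to 78 mm height, for gripping from above at any yaw. Origin: centre of the underside, z up. Starts on a pad of another colour.
- pad_red: Fixed station: square wooden pad 100 x 100 mm, 15 mm thick, with a red painted top; home of the cutterhead with the red collar. It holds one cutterhead. Origin: centre of the underside, on the table top (z = 0); its top is 15 mm above the origin; x and y along its edges.
- pad_blue: Fixed station: square wooden pad 100 x 100 mm, 15 mm thick, with a blue painted top; home of the cutterhead with the blue collar. It holds one cutterhead. Origin: centre of the underside, on the table top (z = 0); its top is 15 mm above the origin; x and y along its edges.
- pad_yellow: Fixed station: square wooden pad 100 x 100 mm, 15 mm thick, with a yellow painted top; home of the cutterhead with the yellow collar. It holds one cutterhead. Origin: centre of the underside, on the table top (z = 0); its top is 15 mm above the origin; x and y along its edges.
- pad_green: Fixed station: square wooden pad 100 x 100 mm, 15 mm thick, with a green painted top; home of the cutterhead with the green collar. It holds one cutterhead. Origin: centre of the underside, on the table top (z = 0); its top is 15 mm above the origin; x and y along its edges.
- pad_spare: Fixed spare station: the same square pad, 100 x 100 mm, 15 mm thick, with a plain grey top; it is empty at the start and is the free spot for parking a cutterhead on the way. Origin: centre of the underside, on the table top; top 15 mm above it.

How it is judged:
By the outcome, as a careful person would: the job done as asked, in the order asked, and still so for the second after the job is handed in, with the robot touching nothing.
It also fails if it takes over 128 s, if anything falls off the work surface, if the arm or the gripper's body presses on something with over 40 N, if the wrist force passes 120 N, or if a joint passes its speed limit or range.

ROBOT

A 6-joint arm with a two-finger parallel gripper is mounted at the origin on the work surface. World frame = base frame: x ahead of the robot, y to its left, z up, the work surface at z = 0. Lengths are in m, angles in rad, forces in N, time in s.
With the tool pointing down it reaches from about 0.4 to 0.825 m from the base axis. Payload 7 kg.
Tool frame: the origin (TCP) lies midway between the tips of the shut fingers; the grasp point (between the pads) lies 19 mm behind it (grip_point_offset is the distance from the TCP to the grasp point, in m); z points along the fingers, y is the line along which they close (so a half turn about z gives the same grasp; the last joint's range is limited). The gripper opens to 88 mm and grips with 3 to 60 N. Pads are 19 mm wide; open, the fingers measure 130 mm over their backs; the gripper's body (78 mm by 193 mm) begins 47 mm behind the grasp point.
Start: joints at [1.55, 0.359, 0.012, 0, -1.224, -0.288], TCP at [0.205, 0.643, 0.227] pointing down, gripper open.
Joint ranges: [-3.07, 3.07], [-1.43, 2.12], [-1.02, 1.25], [-3.03, 1.67], [-3.05, -0], [-3.03, 3.03]. Speed limits (rad/s): [2.39, 2.39, 3.01, 3.14, 3.14, 3.14].

INTERFACE

Orientations are given as [roll, pitch, yaw] about the fixed x, y, z axes, in that order (R = Rz(yaw) Ry(pitch) Rx(roll)).
In Python, from station import get_state, grab_frame, camera_params, job_done, grip_point_offset gives the robot as it stands.
- The arm moves only by the shell command python3 -m creep 'ROWS' [FORCE]. ROWS is JSON, a list that holds one entry, the list of rows, each a list of 7 numbers: the finger opening in cm, from 0 to 8.76, then the shift along the tool's x, y, z in cm, then the turn, a rotation vector about the tool's x, y, z in rad. In form: [[[fingers, tx, ty, tz, wx, wy, wz], ...]]. A call has 1 to 20 rows; each row is the pose to reach, as a shift and turn from the pose commanded when the call began, along the tool's axes at that moment; what a row does not reach only later rows make up. A row lasts 1/8 s, in which the tool goes at most 62.5 mm and 10.7 degrees, less where a joint would pass 70% of its speed; a pose out of reach is approached as far as the arm can. A call with a gripper value outside its range is refused whole. The fingers move at their own pace and stop on an object; FORCE is the grip in N (left out, the last holds). Time passes only in rows, so rows that repeat a pose let the fingers close. It gives the time, the measured TCP pose, the force, the opening and the grip force at its end, in the units of the state.
- get_state(): the state, without advancing time (a new reading comes with each control period).
- grab_frame(name): name is "side" or "top" or "wrist"; returns the picture (420x560x3 uint8, blue, green, red); there is no depth.
- camera_params(name): a dict with "vertical_fov" (degrees; the focal length in pixels is half the picture's height over the tangent of half this angle, whatever the lens; pixels are square), "cx", "cy" (the principal point, pixels), "view" (4x4, takes a point from world to camera coordinates). Camera axes: x right, y down, z forward; pixel columns grow to the right and rows downward; lengths in m; the calibration is good to about 2 mm. A picture is of the moment at which its call begins: read the wrist's pose just before it. camera_params takes no time and is no camera call; for the wrist camera it gives the pose at the moment of the call.
- job_done(): hands the job in; it is judged then, once.
The state is a dict: "t": time; "q": joint angles; "qd": joint speeds; "joint_efforts": joint torques, N m; "eef_pos": TCP position; "ee_rot": TCP orientation; "force": force on the tool from outside, world axes, zero at the start; "moment": the same for the moment, N m; "width": finger opening in m; "gripper_force": force on a finger pad.
Only numpy, scipy, OpenCV 4.12 (cv2) and the standard library are available. Lean on these libraries where they do the work, as an engineer would, in place of code of your own. Each camera call takes 0.05 s, during which the arm holds its last target. There are 200 camera calls.

## Working session

There is one attempt and no reset: what is moved stays moved. The work goes in short steps, Python scripts to look and compute and a shell command to move; the robot and the scene stay as the last step left them, time stands still between calls to the robot, and variables do not carry over. Pictures are saved under pics/ and viewed, at most 14 in all, crops included, and the job is handed in when it is done.

```bash
ls; mkdir -p pics
python3 - <<'E'
from station import *
import cv2,numpy as np
s=get_state();print({k:np.round(v,3).tolist() if not isinstance(v,dict) else v for k,v in s.items()}); print(grip_point_offset)
for n in("top","side","wrist"):
    p=camera_params(n);print(n,p["vertical_fov"],p["cx"],p["cy"],np.round(p["view"],3).tolist(), [k for k in p])
a=grab_frame("top");b=grab_frame("side")
cv2.imwrite("pics/top0.png",a);cv2.imwrite("pics/side0.png",b)
E
```

```text
pics
{'t': 0.0, 'q': [1.55, 0.359, 0.011, -0.0, -1.224, -0.288], 'qd': [0.001, -0.0, -0.0, 0.0, -0.001, -0.001], 'joint_efforts': [0.001, -58.271, 29.304, 6.997, 0.007, -0.0], 'eef_pos': [0.205, 0.643, 0.226], 'ee_rot': [3.14, -0.0, -0.309], 'force': [0.359, 0.173, 0.346], 'moment': [-0.02, -0.015, 0.007], 'gripper_force': 0.0, 'width': 0.088}
0.0188
top 42.11769584963523 277.7811227818072 208.96299210580037 [[-0.021, -1.0, 0.018, -0.002], [-0.994, 0.019, -0.104, 0.507], [0.104, -0.02, -0.994, 1.122], [0.0, 0.0, 0.0, 1.0]] ['vertical_fov', 'cx', 'cy', 'view']
side 48.96362100893221 275.0698094664373 214.69294166112576 [[0.999, -0.052, 0.016, -0.521], [-0.016, -0.554, -0.832, 0.074], [0.052, 0.831, -0.554, 0.811], [0.0, 0.0, 0.0, 1.0]] ['vertical_fov', 'cx', 'cy', 'view']
wrist 59.81624505694022 280.0027437693161 209.43524128248774 [[-0.305, -0.952, -0.001, 0.675], [-0.906, 0.29, 0.308, -0.039], [-0.293, 0.094, -0.951, 0.392], [0.0, 0.0, 0.0, 1.0]] ['vertical_fov', 'cx', 'cy', 'view']
```

View pics/top0.png

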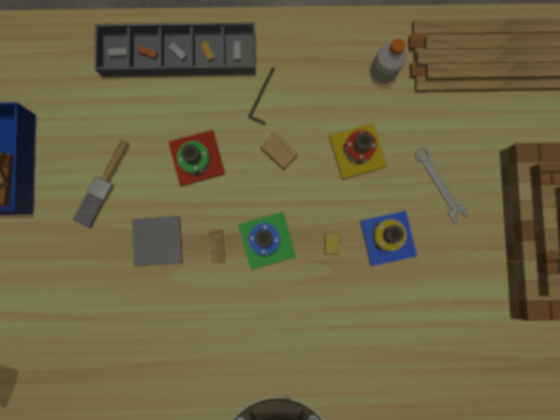

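View pics/side0.png

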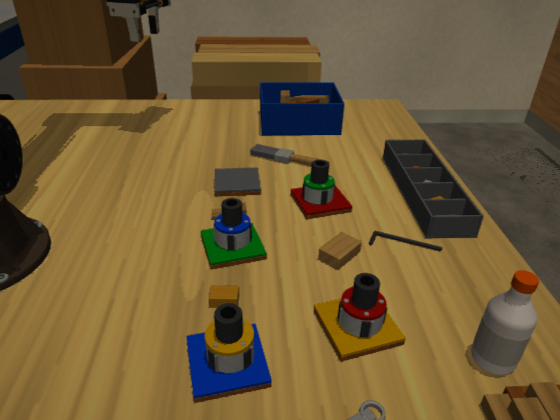

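The top view shows green on the red pad (196,158), red on the yellow pad (358,150), blue on the green pad (267,240) and yellow on the blue pad (388,238). The grey pad (157,241) is empty. The side view agrees.

```bash
cat > h.py <<'E'
from station import *
import cv2,numpy as np
HUE={"red":[(0,6),(174,180)],"blue":[(110,130)],"yellow":[(22,28)],"green":[(50,75)]}
def rays(p,uv,z):
    f=210/np.tan(np.radians(p["vertical_fov"]/2));V=np.array(p["view"]);R,t=V[:3,:3],V[:3,3]
    uv=np.atleast_2d(uv).astype(float);o=-R.T@t
    d=np.c_[(uv[:,0]-p["cx"])/f,(uv[:,1]-p["cy"])/f,np.ones(len(uv))]@R
    return (o+d*((z-o[2])/d[:,2])[:,None])[:,:2]
def rect(p,pts,z):
    w=rays(p,pts,z); c,s,a=cv2.minAreaRect(cv2.convexHull((w*1000).astype(np.float32)))
    return np.round(c,1),np.round(s,1),round(((a+45)%90)-45,1)
E
python3 - <<'E'
from h import *
a=cv2.imread("pics/top0.png");h=cv2.cvtColor(a,cv2.COLOR_BGR2HSV)
for n,u,v in [("red pad",180,165),("yel pad",375,160),("green pad",250,255),("blue pad",408,255),("grey",157,241),("green head",182,152),("red head",350,155),("blue head",252,242),("yel head",378,240),("bench",300,200)]: print(n,h[v,u])
E
```

```text
red pad [ 52 121  93]
yel pad [ 25 214 124]
green pad [ 62 140 115]
blue pad [112 172 126]
grey [30 12 84]
green head [51 65 63]
red head [  8 140  80]
blue head [110 154 129]
yel head [ 27 202 121]
bench [ 27  93 124]
```

Run:
```python
from h import *
a=cv2.imread("pics/top0.png")
c=np.hstack([cv2.resize(a[120:280,120:220],None,fx=3.6,fy=3.6,interpolation=cv2.INTER_CUBIC),cv2.resize(a[120:280,320:420],None,fx=3.6,fy=3.6,interpolation=cv2.INTER_CUBIC)])
cv2.imwrite("pics/crop0.png",c)
```

```text
(no output)
```

View pics/crop0.png

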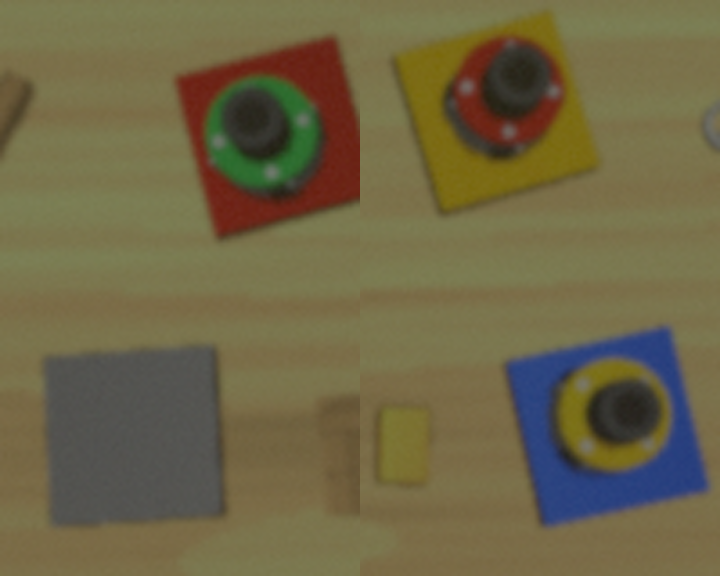

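The crop confirms the layout: each collar is a clean ring and each pad a clean square. I'll measure both from masks.

```bash
cat >> h.py <<'E'
def masks(a):
    a=cv2.GaussianBlur(a,(3,3),0);h=cv2.cvtColor(a,cv2.COLOR_BGR2HSV);H,S,V=[h[...,i].astype(int) for i in range(3)]
    return {"red":((H<12)|(H>172))&(S>160)&(V>60),"blue":(H>105)&(H<130)&(S>110),"yellow":(H>20)&(H<32)&(S>170)&(V>70),
      "green":(H>45)&(H<80)&(S>90),"grey":(S<50)&(V>50)&(V<120)}
def blobs(m,lo):
    m=cv2.morphologyEx(m.astype(np.uint8),cv2.MORPH_OPEN,np.ones((2,2)))
    n,l,s,c=cv2.connectedComponentsWithStats(m)
    return [(s[i,4],np.argwhere(l==i)[:,::-1]) for i in np.argsort(-s[:,4]) if i and s[i,4]>lo]
def scan(name,a,zs=(.015,.055),roi=(100,450,110,290)):
    p=camera_params(name)
    for c,m in masks(a).items():
        m=m.copy();k=np.zeros_like(m);k[roi[2]:roi[3],roi[0]:roi[1]]=1;m&=k
        for A,P in blobs(m,150)[:3]:
            print(name,c,A,P.mean(0).round(),"z15",*rect(p,P,zs[0]),"| z55 circ",end=" ")
            w=rays(p,P,zs[1]);(x,y),r=cv2.minEnclosingCircle((cv2.convexHull((w*1000).astype(np.float32))))
            hl=cv2.convexHull((w*1000).astype(np.float32));e=cv2.fitEllipse(hl) if len(hl)>4 else 0
            print(np.round([x,y,2*r],1),np.round(e[0]+e[1],1))
E
python3 - <<'E'
from h import *
scan("top",cv2.imread("pics/top0.png"))
scan("side",cv2.imread("pics/side0.png"),roi=(180,410,140,400))
E
```

```text
top red 1101 [200. 159.] z15 [620.2 158.7] [98.5 97.1] 14.4 | z55 circ [612.1 152.9 127.9] [611.2 153.3 116.9 122.7]
top blue 1112 [388. 242.] z15 [ 439.7 -246.9] [95.7 97.2] 11.2 | z55 circ [ 438.1 -238.1  127. ] [ 438.  -237.4  109.6  133.5]
top yellow 1024 [355. 158.] z15 [ 629.2 -188.4] [98.1 98. ] 15.3 | z55 circ [ 621.  -181.4  129.2] [ 615.2 -175.9  104.2  125.4]
top green 1344 [269. 242.] z15 [440.5  11.1] [99.1 99.1] 14.7 | z55 circ [438.8  11.2 130.5] [440.5  11.9 122.6 124.4]
top green 374 [197. 160.] z15 [618.7 161.1] [53.6 63.6] -29.9 | z55 circ [613.2 160.9  64. ] [613.2 160.4  61.6  62.8]
top grey 2145 [157. 242.] z15 [443.9 243. ] [97.1 97.7] 3.0 | z55 circ [442.1 234.9 128. ] [440.2 235.4 107.4 133.8]
top grey 439 [435. 175.] z15 [ 573.5 -356.3] [134.3  29.4] 31.8 | z55 circ [ 564.7 -339.8  130.6] [ 562.6 -336.    46.7  134.2]
top grey 186 [105. 191.] z15 [550.3 351. ] [53.6 23.2] 0.7 | z55 circ [544.5 349.4  51.8] [549.9 342.8  25.5  59. ]
side red 759 [324. 204.] z15 [626.2 151.5] [102.6 109.3] 13.9 | z55 circ [613.   86.5 128.2] [610.   84.8 113.2 128.9]
side red 
[... 530 characters left out ...]
 446.5 -213.5] [66.5 65.5] 5.4 | z55 circ [ 448.2 -245.3   68.3] [ 448.6 -244.3   62.6   70.3]
side green 1151 [232. 249.] z15 [446.    6.6] [ 99.8 103.2] 14.3 | z55 circ [447.9 -46.8 126.5] [448.  -45.5 108.8 129.9]
side green 298 [319. 184.] z15 [631.  219.9] [69.2 64.8] -7.9 | z55 circ [619.7 153.5  71.1] [619.8 154.3  63.4  72.4]
side grey 913 [237. 180.] z15 [450.2 237.6] [95.  97.3] 2.8 | z55 circ [451.6 167.7 120.2] [453.6 168.1 101.1 118.3]
side grey 417 [230. 364.] z15 [ 446.1 -259.1] [27.3 38.6] -2.2 | z55 circ [ 448.8 -288.1   40.5] [ 448.4 -288.3   30.8   41.7]
side grey 324 [275. 154.] z15 [535.2 367.9] [ 59.5 107.6] -28.5 | z55 circ [530.9 285.4 106.1] [538.5 284.   56.7 124. ]
```

The layout is one 4-cycle. I'll park green on grey, then move red, yellow, blue and finally green home. The top and side cameras disagree by about 5 mm, so I'll check with the wrist camera. First I need its geometry and the move helper.

```bash
cat >> h.py <<'E'
from scipy.spatial.transform import Rotation as Ro
def go(x,y,z,s=None):
    s=s or get_state();R=Ro.from_euler("xyz",s["ee_rot"]);d=R.inv().apply(np.array([x,y,z])-s["eef_pos"])
    print("shift cm",np.round(d*100,2),"len",round(np.linalg.norm(d)*100,1),"at",np.round(s["eef_pos"],4),"rpy",np.round(s["ee_rot"],3),"t",s["t"]);return d
E
python3 - <<'E'
from h import *
V=np.array(camera_params("wrist")["view"]);c=-V[:3,:3].T@V[:3,3];s=get_state();R=Ro.from_euler("xyz",s["ee_rot"])
print("cam in tool",R.inv().apply(c-s["eef_pos"]),"axis in tool",R.inv().apply(V[2,:3]),"z15 aim",rays(camera_params("wrist"),[280,210],.055)-s["eef_pos"][:2])
go(.61,.16,.20)
E
```

```text
cam in tool [ 8.43566148e-02 -1.48004079e-04 -1.59224725e-01] axis in tool [-0.30840413 -0.00235357  0.95125252] z15 aim [[-0.02183753  0.00772017]]
shift cm [53.25 33.67  2.63] len 63.1 at [0.205  0.6427 0.2257] rpy [ 3.14  -0.    -0.309] t 0.1
```

```bash
python3 -m creep '[[[8.7,53.2,33.7,2.6,0,0,0],[8.7,53.2,33.7,2.6,0,0,0],[8.7,53.2,33.7,2.6,0,0,0],[8.7,53.2,33.7,2.6,0,0,0],[8.7,53.2,33.7,2.6,0,0,0],[8.7,53.2,33.7,2.6,0,0,0],[8.7,53.2,33.7,2.6,0,0,0],[8.7,53.2,33.7,2.6,0,0,0],[8.7,53.2,33.7,2.6,0,0,0],[8.7,53.2,33.7,2.6,0,0,0],[8.7,53.2,33.7,2.6,0,0,0],[8.7,53.2,33.7,2.6,0,0,0],[8.7,53.2,33.7,2.6,0,0,0],[8.7,53.2,33.7,2.6,0,0,0],[8.7,53.2,33.7,2.6,0,0,0],[8.7,53.2,33.7,2.6,0,0,0],[8.7,53.2,33.7,2.6,0,0,0]]]'
python3 - <<'E'
from h import *
s=get_state();print(np.round(s["eef_pos"],4),np.round(s["qd"],3),s["t"])
a=grab_frame("wrist");cv2.imwrite("pics/w1.png",a)
scan("wrist",a,roi=(0,560,0,420))
E
```

```text
t: 2.22
eef_pos: [0.6095, 0.1605, 0.2006]
ee_rot: [-3.142, -0.0, -0.309]
force: [-0.2, 1.0, -0.6]
width: 0.087
gripper_force: 0.0
[0.6095 0.1605 0.2006] [-0.004  0.002 -0.    -0.001  0.    -0.001] 2.225
wrist red 5872 [277. 152.] z15 [624.3 161. ] [99.7 99.9] 14.2 | z55 circ [632.  157.8 122. ] [631.2 157.4 108.9 122.5]
wrist green 2302 [275. 176.] z15 [610.  167.4] [70.2 71.8] -17.7 | z55 circ [619.1 163.4  64.8] [619.2 163.4  62.8  64.5]
wrist green 2302 [466. 255.] z15 [465.6   9.1] [62.9 80.1] 13.8 | z55 circ [491.   23.3  87.1] [497.6  20.6  68.4  87.3]
wrist grey 2817 [257. 358.] z15 [428.4 244. ] [62.3 99.2] 2.7 | z55 circ [459.1 231.8 101.2] [452.2 248.3  52.8 127.4]
wrist grey 2208 [137. 284.] z15 [550.  341.8] [91.7 57.3] -16.6 | z55 circ [573.7 314.3  84.8] [571.9 321.9  57.9  93.2]
wrist grey 2080 [423. 285.] z15 [458.9  54.7] [74.6 57.4] -17.7 | z55 circ [485.4  64.7  81.8] [487.2  59.   51.   78.9]
```

View pics/w1.png

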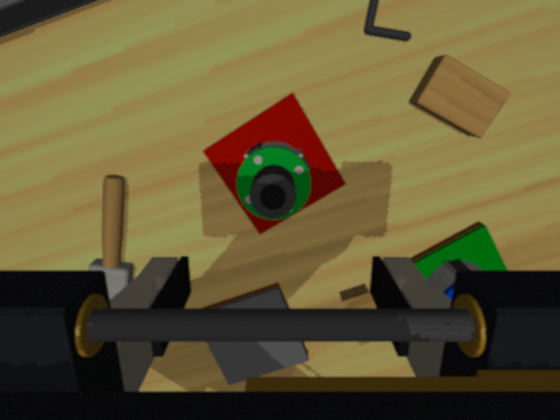

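The wrist view is clean. The red pad measures 99.7×99.9 mm, centred at (624,161), and the green ring (275,176) measures 63–65 mm, centred at (619,163). Both match the given sizes, so I'll grasp on this measurement.

Run:
```python
from h import *
go(.6192,.1634,.062)
```

```text
shift cm [ 0.83 -0.58 13.86] len 13.9 at [0.6095 0.1604 0.2006] rpy [-3.142 -0.    -0.309] t 2.275
```

```bash
python3 -m creep '[[[8.7,0.8,-0.6,3,0,0,0],[8.7,0.8,-0.6,7,0,0,0],[8.7,0.8,-0.6,11,0,0,0],[8.7,0.8,-0.6,13.2,0,0,0],[8.7,0.8,-0.6,13.9,0,0,0],[8.7,0.8,-0.6,13.9,0,0,0],[6,0.8,-0.6,13.9,0,0,0],[4.5,0.8,-0.6,13.9,0,0,0],[3,0.8,-0.6,13.9,0,0,0],[3,0.8,-0.6,13.9,0,0,0],[3,0.8,-0.6,13.9,0,0,0],[3,0.8,-0.6,13.9,0,0,0],[3,0.8,-0.6,13.9,0,0,0]]]' 30
python3 - <<'E'
from h import *
go(.6192,.1634,.152);print(get_state()["moment"])
E
```

```text
t: 3.9
eef_pos: [0.619, 0.1636, 0.0615]
ee_rot: [3.141, 0.0, -0.309]
force: [-0.5, -0.2, -0.1]
width: 0.0355
gripper_force: 30.0
shift cm [ 0.02  0.01 -9.05] len 9.0 at [0.619  0.1636 0.0615] rpy [ 3.141  0.    -0.309] t 3.9
[-0.09552268  0.1123889   0.013886  ]
```

```bash
python3 -m creep '[[[3,0,0,-1,0,0,0],[3,0,0,-3,0,0,0],[3,0,0,-6,0,0,0],[3,0,0,-9,0,0,0],[3,0,0,-10,0,0,0],[3,0,0,-10,0,0,0]]]'
python3 - <<'E'
from h import *
go(.375,.268,.1615)
E
```

```text
t: 4.65
eef_pos: [0.6188, 0.1637, 0.1616]
ee_rot: [-3.141, -0.0, -0.309]
force: [0.7, -0.5, -3.8]
width: 0.0356
gripper_force: 30.0
shift cm [-2.64e+01 -2.52e+00  1.00e-02] len 26.5 at [0.6188 0.1637 0.1616] rpy [-3.141 -0.    -0.309] t 4.65
```

```bash
python3 -m creep '[[[3,-2,-0.2,0,0,0,0],[3,-6,-0.6,0,0,0,0],[3,-11,-1.1,0,0,0,0],[3,-16,-1.5,0,0,0,0],[3,-21,-2,0,0,0,0],[3,-24.5,-2.3,0,0,0,0],[3,-26,-2.5,0,0,0,0],[3,-26.4,-2.5,0,0,0,0],[3,-26.4,-2.5,0,0,0,0],[3,-26.4,-2.5,0,0,0,0]]]'
python3 - <<'E'
from h import *
s=get_state();print(np.round(s["eef_pos"],4),s["t"])
a=grab_frame("wrist");cv2.imwrite("pics/w2.png",a)
scan("wrist",a,roi=(0,560,0,420))
# held head: ring seen at expected held height
P=[P for A,P in blobs(masks(a)["green"],150)][0];p=camera_params("wrist");w=rays(p,P,s["eef_pos"][2]-.007)*1000
print(np.round(cv2.minEnclosingCircle(cv2.convexHull(w.astype(np.float32)))[0],1))
E
```

```text
t: 5.9
eef_pos: [0.3756, 0.2673, 0.1613]
ee_rot: [3.141, 0.0, -0.31]
force: [-0.3, -0.1, -4.4]
width: 0.0353
gripper_force: 30.0
[0.3756 0.2673 0.1613] 5.9
wrist green 4098 [281. 233.] z15 [336.  279.7] [113.9  63.7] -18.6 | z55 circ [336. 280.  99.] [345.8 277.   65.5  94. ]
wrist green 3252 [529.  50.] z15 [429.4  47.7] [89.2 29. ] 14.5 | z55 circ [432.   76.6  79.3] [431.3  75.6  31.3  85.3]
wrist grey 15788 [280.  99.] z15 [447.4 245.3] [99.1 98.8] 2.9 | z55 circ [448.9 244.9 119.6] [449.3 245.1  98.1 139.9]
wrist grey 4830 [80. 68.] z15 [526.  382.7] [43.4 91.2] -28.7 | z55 circ [516.7 363.3  86.3] [514.8 364.   43.2  98.5]
wrist grey 1810 [ 17. 348.] z15 [291.7 568.1] [ 46.6 100.5] -31.1 | z55 circ [315.4 528.9  93.1] [317.2 528.6  49.8  90.9]
[380.9 265.7]
```

View pics/w2.png

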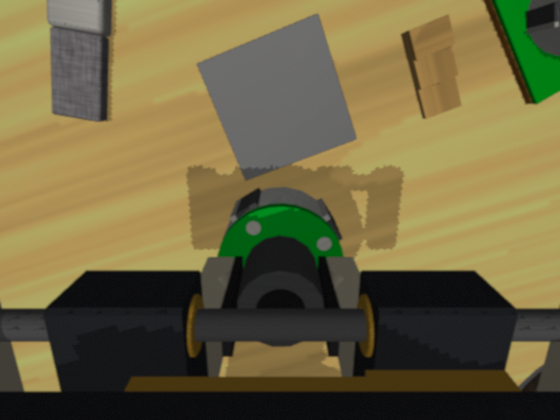

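The grey pad (280,99) measures 99×99 mm, centred at (447.4,245.3). The green head is held upright at about (281,233). I'll fit its arc for the in-hand offset.

```bash
cat >> h.py <<'E'
from scipy.optimize import least_squares
def held(a,color,s,hz=None):
    """in-hand centre of collar (top edge, 7 mm below TCP when gripped at 62 mm), from outer arc"""
    m=masks(a)[color].copy(); m[:180]=0; P=blobs(m,150)[0][1]; cols=np.unique(P[:,0])
    E=np.array([[u,P[P[:,0]==u,1].min()-.5] for u in cols[3:-3]]); w=rays(camera_params("wrist"),E,hz or s["eef_pos"][2]-.0065)*1000
    r=least_squares(lambda c:np.hypot(*(w-c[:2]).T)-c[2],[*s["eef_pos"][:2]*1000,32],loss="soft_l1")
    r2=least_squares(lambda c:np.hypot(*(w-c).T)-32,s["eef_pos"][:2]*1000,loss="soft_l1")
    R=Ro.from_euler("xyz",s["ee_rot"]);f=lambda c:R.inv().apply([*(c-s["eef_pos"][:2]*1000),0])[:2].round(1)
    print("held tool offset mm free",f(r.x[:2]),"r",round(r.x[2],1),"fixed r",f(r2.x),"rms",np.sqrt((r2.fun**2).mean()).round(2))
E
python3 - <<'E'
from h import *
s=get_state();held(cv2.imread("pics/w2.png"),"green",s)
go(.4474,.2453,.1615)
E
```

```text
held tool offset mm free [ 2.2 -0. ] r 31.1 fixed r [ 1.2 -0. ] rms 0.26
shift cm [ 7.5  -0.1  -0.02] len 7.5 at [0.3757 0.2673 0.1613] rpy [ 3.141  0.    -0.31 ] t 5.95
```

```bash
python3 -m creep '[[[3,2.5,0,0,0,0,0],[3,5.5,-0.1,0,0,0,0],[3,7.2,-0.1,1,0,0,0],[3,7.4,-0.1,4,0,0,0],[3,7.4,-0.1,7,0,0,0],[3,7.4,-0.1,8.8,0,0,0],[3,7.4,-0.1,9.5,0,0,0],[3,7.4,-0.1,9.8,0,0,0],[3,7.4,-0.1,9.9,0,0,0],[3,7.4,-0.1,9.95,0,0,0],[3,7.4,-0.1,9.95,0,0,0]]]'
```

```text
t: 7.32
eef_pos: [0.4461, 0.2463, 0.0625]
ee_rot: [-3.141, -0.0, -0.309]
force: [0.2, -0.0, -4.2]
width: 0.035
gripper_force: 30.0
```

```bash
python3 -m creep '[[[3,0,0,0.03,0,0,0],[3,0,0,0.06,0,0,0],[3,0,0,0.09,0,0,0],[3,0,0,0.12,0,0,0],[3,0,0,0.12,0,0,0]]]'
```

```text
t: 7.95
eef_pos: [0.446, 0.2462, 0.0615]
ee_rot: [-3.141, -0.0, -0.309]
force: [-3.7, -0.8, 5.4]
width: 0.0354
gripper_force: 30.0
```

```bash
python3 -m creep '[[[4,0,0,0.12,0,0,0],[6,0,0,0.12,0,0,0],[8.7,0,0,0.12,0,0,0],[8.7,0,0,0.12,0,0,0],[8.7,0,0,-2,0,0,0],[8.7,0,0,-6,0,0,0],[8.7,0,0,-10,0,0,0],[8.7,0,0,-13.8,0,0,0],[8.7,0,0,-13.8,0,0,0]]]'
python3 - <<'E'
from h import *
go(.625,-.18,.20)
E
```

```text
t: 9.07
eef_pos: [0.4473, 0.2474, 0.2021]
ee_rot: [-3.136, -0.003, -0.308]
force: [-0.1, 0.8, -0.8]
width: 0.087
gripper_force: 0.0
shift cm [29.9  35.33  0.11] len 46.3 at [0.4473 0.2474 0.2021] rpy [-3.136e+00 -3.000e-03 -3.080e-01] t 9.075
```

```bash
python3 -m creep '[[[8.7,29.9,35.3,0,0,0,0],[8.7,29.9,35.3,0,0,0,0],[8.7,29.9,35.3,0,0,0,0],[8.7,29.9,35.3,0,0,0,0],[8.7,29.9,35.3,0,0,0,0],[8.7,29.9,35.3,0,0,0,0],[8.7,29.9,35.3,0,0,0,0],[8.7,29.9,35.3,0,0,0,0],[8.7,29.9,35.3,0,0,0,0],[8.7,29.9,35.3,0,0,0,0],[8.7,29.9,35.3,0,0,0,0],[8.7,29.9,35.3,0,0,0,0],[8.7,29.9,35.3,0,0,0,0]]]'
cat >> h.py <<'E'
def look(fn,head,pad):
    s=get_state();a=grab_frame("wrist");cv2.imwrite("pics/"+fn,a);p=camera_params("wrist");M=masks(a);o=[]
    for c,z in((head,.055),(pad,.015)):
        if not c: continue
        for A,P in blobs(M[c],800)[:3]:
            w=(rays(p,P,z)*1000).astype(np.float32);hl=cv2.convexHull(w)
            print(c,z,A,P.mean(0).round(),"rect",*rect(p,P,z),"ell",np.round(sum(map(tuple,cv2.fitEllipse(hl)[:2]),()),1))
    return s,a
E
python3 - <<'E'
from h import *
look("w3.png","red","yellow");go(.625,-.18,.2)
E
```

```text
t: 10.7
eef_pos: [0.6235, -0.1804, 0.1992]
ee_rot: [-3.141, -0.0, -0.308]
force: [-0.2, -0.9, -0.2]
width: 0.0867
gripper_force: 0.0
red 0.055 2113 [285. 168.] rect [ 636.8 -188.1] [62.3 63.3] -43.9 ell [ 637.  -188.1   63.    63.7]
yellow 0.015 6161 [285. 164.] rect [ 633.  -187.2] [101.2 101.1] 15.2 ell [ 632.8 -186.2  112.9  169.6]
shift cm [ 0.12 -0.1  -0.08] len 0.2 at [ 0.6236 -0.1806  0.1992] rpy [-3.141e+00 -1.000e-03 -3.080e-01] t 10.75
```

View pics/w3.png

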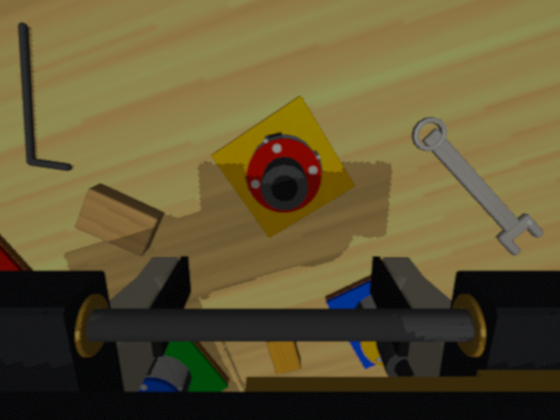

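The red ring (285,168) is 63 mm across, centred at (637,-188). The yellow pad (285,164) is 101 mm square, centred at (633,-187). Next I grasp red.

Run:
```python
from h import *
go(.637,-.1881,.062)
```

```text
shift cm [ 1.5   0.31 13.72] len 13.8 at [ 0.6236 -0.1806  0.1992] rpy [-3.141e+00 -1.000e-03 -3.080e-01] t 10.75
```

```bash
python3 -m creep '[[[8.7,1.5,0.3,3,0,0,0],[8.7,1.5,0.3,7,0,0,0],[8.7,1.5,0.3,11,0,0,0],[8.7,1.5,0.3,13.2,0,0,0],[8.7,1.5,0.3,13.7,0,0,0],[8.7,1.5,0.3,13.7,0,0,0],[6,1.5,0.3,13.7,0,0,0],[4.5,1.5,0.3,13.7,0,0,0],[3,1.5,0.3,13.7,0,0,0],[3,1.5,0.3,13.7,0,0,0],[3,1.5,0.3,13.7,0,0,0],[3,1.5,0.3,13.7,0,0,0]]]' 30
python3 - <<'E'
from h import *
go(.54,.187,.0615)
E
```

```text
t: 12.25
eef_pos: [0.637, -0.1884, 0.0618]
ee_rot: [-3.141, -0.0, -0.309]
force: [-0.2, 0.6, 0.4]
width: 0.0352
gripper_force: 30.0
shift cm [-2.065e+01 -3.282e+01  3.000e-02] len 38.8 at [ 0.637  -0.1884  0.0618] rpy [-3.141 -0.    -0.309] t 12.25
```

```bash
python3 -m creep '[[[3,0,0,-1,0,0,0],[3,0,0,-3,0,0,0],[3,0,0,-6,0,0,0],[3,0,0,-9,0,0,0],[3,-1,-1.6,-10,0,0,0],[3,-3.5,-5.4,-10,0,0,0],[3,-6.5,-10.2,-10,0,0,0],[3,-9.5,-15,-10,0,0,0],[3,-12.5,-19.8,-10,0,0,0],[3,-15.5,-24.6,-10,0,0,0],[3,-18.5,-29.4,-10,0,0,0],[3,-20,-31.8,-10,0,0,0],[3,-20.6,-32.8,-10,0,0,0],[3,-20.6,-32.8,-10,0,0,0],[3,-20.6,-32.8,-10,0,0,0]]]'
python3 - <<'E'
from h import *
s,a=look("w4.png",None,"red")
held(a,"red",s)
E
```

```text
t: 14.12
eef_pos: [0.54, 0.1857, 0.1615]
ee_rot: [3.141, 0.001, -0.31]
force: [0.1, 0.4, -6.1]
width: 0.0353
gripper_force: 30.0
red 0.015 16559 [278.  82.] rect [625.  160.8] [100.9  99.9] 13.9 ell [621.6 161.8 126.9 139.5]
red 0.015 3823 [281. 232.] rect [502.1 197.1] [113.9  58.4] -19.5 ell [494.9 199.5  71.  110.7]
held tool offset mm free [ 2.4 -0.1] r 30.9 fixed r [ 1.1 -0.1] rms 0.27
```

View pics/w4.png

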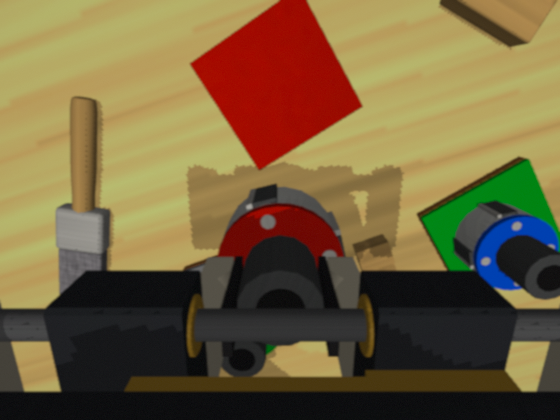

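The red pad (278,82) is empty and centred at about (624.6,160.9). Red is held straight at (281,232) with a 1 mm offset. Now I place it.

Run:
```python
from h import *
go(.6246-.001,.1609+.0003,.0618)
```

```text
shift cm [ 8.69 -0.23  9.98] len 13.2 at [0.5402 0.1856 0.1616] rpy [ 3.141  0.    -0.31 ] t 14.175
```

```bash
python3 -m creep '[[[3,2.5,-0.1,0,0,0,0],[3,5.5,-0.2,0,0,0,0],[3,8.2,-0.2,0.5,0,0,0],[3,8.7,-0.2,3.5,0,0,0],[3,8.7,-0.2,6.5,0,0,0],[3,8.7,-0.2,8.6,0,0,0],[3,8.7,-0.2,9.4,0,0,0],[3,8.7,-0.2,9.7,0,0,0],[3,8.7,-0.2,9.8,0,0,0],[3,8.7,-0.2,9.85,0,0,0],[3,8.7,-0.2,9.9,0,0,0],[3,8.7,-0.2,9.94,0,0,0],[3,8.7,-0.2,9.97,0,0,0],[3,8.7,-0.2,9.97,0,0,0]]]'
```

```text
t: 15.92
eef_pos: [0.6238, 0.1621, 0.0622]
ee_rot: [3.142, -0.0, -0.309]
force: [-0.6, -0.0, -7.0]
width: 0.0351
gripper_force: 30.0
```

```bash
python3 -m creep '[[[3,0,0.08,0,0,0,0],[3,0,0.08,0.03,0,0,0],[3,0,0.08,0.06,0,0,0],[3,0,0.08,0.09,0,0,0],[3,0,0.08,0.09,0,0,0]]]'
```

```text
t: 16.55
eef_pos: [0.6235, 0.1613, 0.0619]
ee_rot: [-3.142, -0.0, -0.309]
force: [-4.6, -0.1, 3.0]
width: 0.0357
gripper_force: 30.0
```

```bash
python3 -m creep '[[[4,0,0,0,0,0,0],[6,0,0,0,0,0,0],[8.7,0,0,0,0,0,0],[8.7,0,0,0,0,0,0],[8.7,0,0,-2,0,0,0],[8.7,0,0,-6,0,0,0],[8.7,0,0,-10,0,0,0],[8.7,0,0,-13.8,0,0,0],[8.7,-5.3,43.8,-13.8,0,0,0],[8.7,-5.3,43.8,-13.8,0,0,0],[8.7,-5.3,43.8,-13.8,0,0,0],[8.7,-5.3,43.8,-13.8,0,0,0],[8.7,-5.3,43.8,-13.8,0,0,0],[8.7,-5.3,43.8,-13.8,0,0,0],[8.7,-5.3,43.8,-13.8,0,0,0],[8.7,-5.3,43.8,-13.8,0,0,0],[8.7,-5.3,43.8,-13.8,0,0,0],[8.7,-5.3,43.8,-13.8,0,0,0],[8.7,-5.3,43.8,-13.8,0,0,0],[8.7,-5.3,43.8,-13.8,0,0,0]]]'
python3 - <<'E'
from h import *
look("w5.png","yellow","blue");go(.447,-.243,.062)
E
```

```text
t: 19.05
eef_pos: [0.4404, -0.2391, 0.1992]
ee_rot: [-3.142, 0.0, -0.307]
force: [-0.6, -0.6, 0.4]
width: 0.0869
gripper_force: 0.0
yellow 0.055 5724 [157.  25.] rect [ 584.1 -193. ] [105.6  50.5] -17.7 ell [1047.8  454.9  150.2 1476.3]
yellow 0.055 2030 [280. 175.] rect [ 449.1 -242. ] [61.9 60.5] -17.6 ell [ 448.  -241.3   62.5   63.9]
blue 0.015 5688 [291. 169.] rect [ 442.7 -245.6] [99.6 99.1] 11.2 ell [ 443.  -243.2  115.   156.9]
blue 0.015 1021 [ 25. 254.] rect [446.8  35.5] [57.7 31.6] 40.2 ell [447.5  38.5  34.1  59.4]
shift cm [ 0.76  0.15 13.72] len 13.7 at [ 0.4403 -0.2392  0.1992] rpy [ 3.142  0.    -0.307] t 19.1
```

View pics/w5.png

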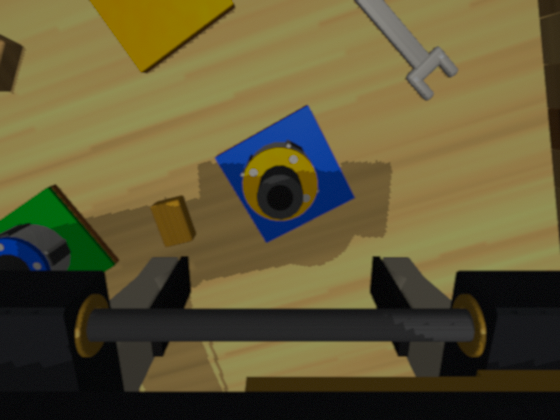

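Yellow ring at (280,175), world (448.2,-241.5), 63 mm across. The blue pad is centred at (442.7,-245.6). I'll grasp yellow and lift it.

```bash
python3 -m creep '[[[8.7,0.8,0,3,0,0,0],[8.7,0.8,0,7,0,0,0],[8.7,0.8,0,11,0,0,0],[8.7,0.8,0,13.2,0,0,0],[8.7,0.8,0,13.7,0,0,0],[8.7,0.8,0,13.7,0,0,0],[6,0.8,0,13.7,0,0,0],[4.5,0.8,0,13.7,0,0,0],[3,0.8,0,13.7,0,0,0],[3,0.8,0,13.7,0,0,0],[3,0.8,0,13.7,0,0,0],[3,0.8,0,13.7,0,0,0]]]' 30
python3 - <<'E'
from h import *
go(.633-.081,-.1872+.026,.062)
E
```

```text
t: 20.6
eef_pos: [0.4477, -0.2423, 0.0623]
ee_rot: [-3.141, -0.0, -0.309]
force: [-0.5, 1.5, 0.2]
width: 0.0352
gripper_force: 30.0
shift cm [  7.47 -10.89   0.03] len 13.2 at [ 0.4477 -0.2423  0.0623] rpy [-3.141 -0.    -0.309] t 20.6
```

```bash
python3 -m creep '[[[3,0,0,-1,0,0,0],[3,0,0,-3,0,0,0],[3,0,0,-6,0,0,0],[3,0,0,-9,0,0,0],[3,1,-1.5,-10,0,0,0],[3,3,-4.4,-10,0,0,0],[3,5,-7.3,-10,0,0,0],[3,6.7,-9.8,-10,0,0,0],[3,7.4,-10.8,-10,0,0,0],[3,7.5,-10.9,-10,0,0,0],[3,7.5,-10.9,-10,0,0,0]]]'
python3 - <<'E'
from h import *
s,a=look("w6.png",None,"yellow")
held(a,"yellow",s)
go(.633-.001,-.1872+.0003,.0623)
E
```

```text
t: 21.98
eef_pos: [0.5514, -0.1615, 0.1619]
ee_rot: [3.141, 0.001, -0.309]
force: [-0.8, -0.6, -5.6]
width: 0.0355
gripper_force: 30.0
yellow 0.015 16768 [280.  85.] rect [ 633.5 -187.1] [101.1 101. ] 15.3 ell [ 631.1 -185.2  128.5  138.9]
yellow 0.015 3872 [281. 232.] rect [ 513.7 -148.3] [114.1  59.7] -16.8 ell [ 506.3 -146.5   71.4  110.7]
held tool offset mm free [ 1.9 -0.1] r 31.3 fixed r [ 1.1 -0. ] rms 0.21
shift cm [ 8.46 -0.05  9.97] len 13.1 at [ 0.5514 -0.1616  0.1621] rpy [ 3.141e+00  1.000e-03 -3.090e-01] t 22.025
```

```bash
python3 -m creep '[[[3,2.5,0,0,0,0,0],[3,5.5,0,0,0,0,0],[3,8,0,0.5,0,0,0],[3,8.5,0,3.5,0,0,0],[3,8.5,0,6.5,0,0,0],[3,8.5,0,8.6,0,0,0],[3,8.5,0,9.4,0,0,0],[3,8.5,0,9.7,0,0,0],[3,8.5,0,9.8,0,0,0],[3,8.5,0,9.85,0,0,0],[3,8.5,0,9.9,0,0,0],[3,8.5,0,9.95,0,0,0],[3,8.5,0,9.98,0,0,0],[3,8.5,0,9.98,0,0,0]]]'
```

```text
t: 23.78
eef_pos: [0.6331, -0.1871, 0.0624]
ee_rot: [3.142, 0.0, -0.309]
force: [-0.5, -0.6, -5.8]
width: 0.0353
gripper_force: 30.0
```

```bash
python3 -m creep '[[[3,-0.05,0,0.03,0,0,0],[3,-0.05,0,0.06,0,0,0],[3,-0.05,0,0.08,0,0,0],[3,-0.05,0,0.08,0,0,0]]]'
python3 - <<'E'
from h import *
go(.437,.015,.2)
E
```

```text
t: 24.28
eef_pos: [0.6331, -0.187, 0.0623]
ee_rot: [-3.142, -0.001, -0.308]
force: [-0.9, 2.0, 1.2]
width: 0.0356
gripper_force: 30.0
shift cm [-24.8  -13.29 -13.79] len 31.3 at [ 0.6331 -0.187   0.0623] rpy [-3.142e+00 -1.000e-03 -3.080e-01] t 24.275
```

```bash
python3 -m creep '[[[4,0,0,0.02,0,0,0],[6,0,0,0.02,0,0,0],[8.7,0,0,0,0,0,0],[8.7,0,0,0,0,0,0],[8.7,0,0,-2,0,0,0],[8.7,0,0,-6,0,0,0],[8.7,0,0,-10,0,0,0],[8.7,0,0,-13.8,0,0,0],[8.7,-24.8,-13.3,-13.8,0,0,0],[8.7,-24.8,-13.3,-13.8,0,0,0],[8.7,-24.8,-13.3,-13.8,0,0,0],[8.7,-24.8,-13.3,-13.8,0,0,0],[8.7,-24.8,-13.3,-13.8,0,0,0],[8.7,-24.8,-13.3,-13.8,0,0,0],[8.7,-24.8,-13.3,-13.8,0,0,0],[8.7,-24.8,-13.3,-13.8,0,0,0],[8.7,-24.8,-13.3,-13.8,0,0,0],[8.7,-24.8,-13.3,-13.8,0,0,0]]]'
python3 - <<'E'
from h import *
look("w7.png","blue","green");go(.447,.012,.062)
E
```

```text
t: 26.52
eef_pos: [0.437, 0.0147, 0.1994]
ee_rot: [3.141, 0.0, -0.31]
force: [0.2, -0.0, 0.3]
width: 0.0872
gripper_force: 0.0
blue 0.055 7086 [529.  95.] rect [ 448.8 -202.7] [88.8 60.2] 11.0 ell [ 457.4 -195.8   67.1  116.2]
blue 0.055 2236 [275. 177.] rect [445.7  18.5] [62.2 63.2] -25.5 ell [445.3  18.4  62.7  64.1]
green 0.015 5759 [286. 163.] rect [443.6  13.3] [99.7 99.7] 14.6 ell [445.1  13.6 118.6 145. ]
green 0.015 1730 [ 42. 246.] rect [447.6 272.3] [75.9 48.4] -35.6 ell [442.2 276.7  59.6  76.9]
shift cm [ 1.05 -0.04 13.74] len 13.8 at [0.4369 0.0148 0.1994] rpy [ 3.141  0.    -0.309] t 26.575
```

View pics/w7.png

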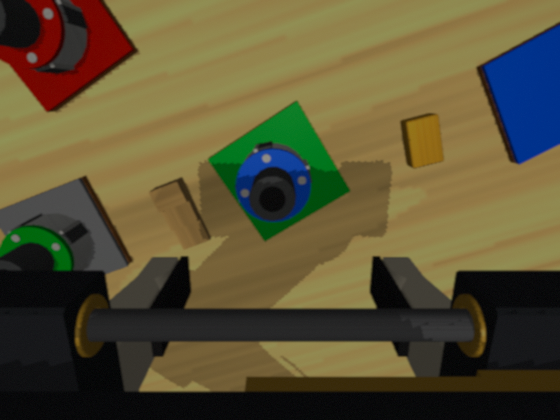

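Blue ring at (275,177), world (445.5,18.4). The green pad is centred at (443.6,13.3). Green stands upright on grey at lower left, and red is on red. Grasp blue.

```bash
python3 -m creep '[[[8.7,0.7,-0.6,3,0,0,0],[8.7,0.7,-0.6,7,0,0,0],[8.7,0.7,-0.6,11,0,0,0],[8.7,0.7,-0.6,13.2,0,0,0],[8.7,0.7,-0.6,13.7,0,0,0],[8.7,0.7,-0.6,13.7,0,0,0],[6,0.7,-0.6,13.7,0,0,0],[4.5,0.7,-0.6,13.7,0,0,0],[3,0.7,-0.6,13.7,0,0,0],[3,0.7,-0.6,13.7,0,0,0],[3,0.7,-0.6,13.7,0,0,0],[3,0.7,-0.6,13.7,0,0,0]]]' 30
```

```text
t: 28.08
eef_pos: [0.4452, 0.0187, 0.0627]
ee_rot: [3.141, 0.0, -0.309]
force: [0.2, -1.6, 0.2]
width: 0.0354
gripper_force: 30.0
```

```bash
python3 -m creep '[[[3,0,0,-1,0,0,0],[3,0,0,-3,0,0,0],[3,0,0,-6,0,0,0],[3,0,0,-9,0,0,0],[3,0,1.5,-10,0,0,0],[3,0.1,4.5,-10,0,0,0],[3,0.3,9,-10,0,0,0],[3,0.5,14,-10,0,0,0],[3,0.6,19,-10,0,0,0],[3,0.7,23,-10,0,0,0],[3,0.8,24.8,-10,0,0,0],[3,0.8,25.2,-10,0,0,0],[3,0.8,25.2,-10,0,0,0],[3,0.8,25.2,-10,0,0,0]]]'
python3 - <<'E'
from h import *
s,a=look("w8.png",None,"blue")
held(a,"blue",s)
go(.4427-.001,-.2456+.0003,.0627)
E
```

```text
t: 29.82
eef_pos: [0.3762, -0.2232, 0.1625]
ee_rot: [-3.141, 0.0, -0.308]
force: [0.7, -0.3, -3.7]
width: 0.0354
gripper_force: 30.0
blue 0.015 15553 [282. 105.] rect [ 442.6 -245.6] [100.3  99.1] 11.2 ell [ 440.9 -246.4  117.2  151.3]
blue 0.015 4179 [281. 233.] rect [ 336.  -211.5] [114.3  64.1] -18.5 ell [ 329.  -208.7   77.   110.1]
held tool offset mm free [ 3.  -0.1] r 30.7 fixed r [ 1.5 -0.2] rms 0.3
shift cm [6.89 0.13 9.99] len 12.1 at [ 0.3764 -0.2232  0.1626] rpy [-3.141  0.    -0.308] t 29.875
```

```bash
python3 -m creep '[[[3,2.5,0,0,0,0,0],[3,5,0.1,0,0,0,0],[3,6.7,0.1,0.5,0,0,0],[3,6.9,0.1,3.5,0,0,0],[3,6.9,0.1,6.5,0,0,0],[3,6.9,0.1,8.6,0,0,0],[3,6.9,0.1,9.4,0,0,0],[3,6.9,0.1,9.7,0,0,0],[3,6.9,0.1,9.8,0,0,0],[3,6.9,0.1,9.85,0,0,0],[3,6.9,0.1,9.9,0,0,0],[3,6.9,0.1,9.95,0,0,0],[3,6.9,0.1,9.98,0,0,0],[3,6.9,0.1,9.98,0,0,0]]]'
```

```text
t: 31.62
eef_pos: [0.4417, -0.2457, 0.0628]
ee_rot: [3.142, 0.0, -0.309]
force: [0.9, -0.4, -4.3]
width: 0.0352
gripper_force: 30.0
```

```bash
python3 -m creep '[[[3,0,0,0.03,0,0,0],[3,0,0,0.06,0,0,0],[3,0,0,0.08,0,0,0],[3,0,0,0.08,0,0,0]]]'
python3 - <<'E'
from h import *
go(.44,.245,.2)
E
```

```text
t: 32.12
eef_pos: [0.4418, -0.2458, 0.0626]
ee_rot: [3.141, -0.0, -0.309]
force: [-2.8, 1.3, 5.5]
width: 0.0352
gripper_force: 30.0
shift cm [-15.07 -46.7  -13.75] len 51.0 at [ 0.4418 -0.2458  0.0626] rpy [ 3.141 -0.    -0.309] t 32.125
```

```bash
python3 -m creep '[[[4,0,0,0,0,0,0],[6,0,0,0,0,0,0],[8.7,0,0,0,0,0,0],[8.7,0,0,0,0,0,0],[8.7,0,0,-2,0,0,0],[8.7,0,0,-6,0,0,0],[8.7,0,0,-10,0,0,0],[8.7,0,0,-13.8,0,0,0],[8.7,-15.1,-46.7,-13.8,0,0,0],[8.7,-15.1,-46.7,-13.8,0,0,0],[8.7,-15.1,-46.7,-13.8,0,0,0],[8.7,-15.1,-46.7,-13.8,0,0,0],[8.7,-15.1,-46.7,-13.8,0,0,0],[8.7,-15.1,-46.7,-13.8,0,0,0],[8.7,-15.1,-46.7,-13.8,0,0,0],[8.7,-15.1,-46.7,-13.8,0,0,0],[8.7,-15.1,-46.7,-13.8,0,0,0],[8.7,-15.1,-46.7,-13.8,0,0,0],[8.7,-15.1,-46.7,-13.8,0,0,0],[8.7,-15.1,-46.7,-13.8,0,0,0]]]'
python3 - <<'E'
from h import *
look("w9.png","green","grey");go(.447,.245,.0617)
E
```

```text
t: 34.62
eef_pos: [0.44, 0.2442, 0.2003]
ee_rot: [-3.141, -0.0, -0.31]
force: [0.2, 0.7, -0.1]
width: 0.0869
gripper_force: 0.0
green 0.055 10889 [514. 100.] rect [452.7  37.9] [88.8 89.2] 14.5 ell [463.7  46.3  91.1 136.3]
green 0.055 2445 [277. 181.] rect [445.3 246.4] [64.  64.8] -17.8 ell [445.6 246.4  64.7  65.4]
grey 0.015 5699 [278. 162.] rect [447.4 245.5] [99.1 98.6] 3.1 ell [449.7 244.7 118.9 147.5]
grey 0.015 3546 [110. 141.] rect [532.5 381.2] [ 41.8 104.6] -27.0 ell [534.6 380.   53.7 128.8]
grey 0.015 1559 [146. 286.] rect [373.8 415. ] [32.1 92.9] 26.8 ell [375.9 418.1  39.2  91.5]
shift cm [ 0.65 -0.28 13.86] len 13.9 at [0.44   0.2443 0.2003] rpy [-3.141 -0.    -0.31 ] t 34.675
```

View pics/w9.png

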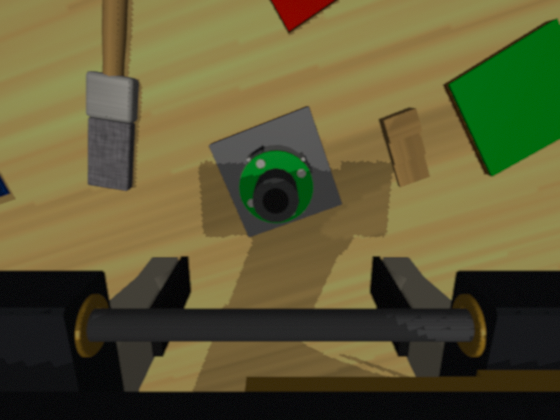

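Green ring at (277,181), world (445.5,246.4), upright on the grey pad. The green pad is empty, and I already have its centre. I'll grasp and carry straight there.

```bash
python3 -m creep '[[[8.7,0.5,-0.4,3,0,0,0],[8.7,0.5,-0.4,7,0,0,0],[8.7,0.5,-0.4,11,0,0,0],[8.7,0.5,-0.4,13.2,0,0,0],[8.7,0.5,-0.4,13.8,0,0,0],[8.7,0.5,-0.4,13.8,0,0,0],[6,0.5,-0.4,13.8,0,0,0],[4.5,0.5,-0.4,13.8,0,0,0],[3,0.5,-0.4,13.8,0,0,0],[3,0.5,-0.4,13.8,0,0,0],[3,0.5,-0.4,13.8,0,0,0],[3,0.5,-0.4,13.8,0,0,0]]]' 30
python3 - <<'E'
from h import *
go(.4433,.0135,.0617)
E
```

```text
t: 36.17
eef_pos: [0.4457, 0.2472, 0.062]
ee_rot: [3.141, 0.0, -0.309]
force: [-0.0, -1.3, 1.4]
width: 0.0352
gripper_force: 30.0
shift cm [ 6.88 22.33  0.04] len 23.4 at [0.4457 0.2472 0.062 ] rpy [ 3.141  0.    -0.309] t 36.175
```

```bash
python3 -m creep '[[[3,0,0,-1,0,0,0],[3,0,0,-3,0,0,0],[3,0,0,-6,0,0,0],[3,0,0,-9,0,0,0],[3,0.5,1.6,-10,0,0,0],[3,1.5,4.9,-10,0,0,0],[3,2.9,9.4,-10,0,0,0],[3,4.3,14,-10,0,0,0],[3,5.7,18.5,-10,0,0,0],[3,6.5,21.2,-10,0,0,0],[3,6.9,22.2,-10,0,0,0],[3,6.9,22.3,-10,0,0,0],[3,6.9,22.3,-10,0,0,0]]]'
python3 - <<'E'
from h import *
s=get_state();a=grab_frame("wrist");held(a,"green",s);go(.4433,.0135,.062)
E
```

```text
t: 37.8
eef_pos: [0.4437, 0.0143, 0.1619]
ee_rot: [3.142, 0.0, -0.309]
force: [0.0, 0.6, -3.9]
width: 0.0356
gripper_force: 30.0
held tool offset mm free [ 2.9 -0.3] r 31.1 fixed r [ 1.9 -0.3] rms 0.25
shift cm [-0.01  0.11 10.  ] len 10.0 at [0.4438 0.0145 0.162 ] rpy [-3.142  0.    -0.308] t 37.85
```

```bash
python3 -m creep '[[[3,-0.1,0.1,2,0,0,0],[3,-0.1,0.1,5,0,0,0],[3,-0.1,0.1,7.5,0,0,0],[3,-0.1,0.1,9,0,0,0],[3,-0.1,0.1,9.6,0,0,0],[3,-0.1,0.1,9.8,0,0,0],[3,-0.1,0.1,9.85,0,0,0],[3,-0.1,0.1,9.9,0,0,0],[3,-0.1,0.1,9.95,0,0,0],[3,-0.1,0.1,9.98,0,0,0],[3,-0.1,0.1,10,0,0,0],[3,-0.1,0.1,10,0,0,0]]]'
```

```text
t: 39.35
eef_pos: [0.4425, 0.0133, 0.0621]
ee_rot: [-3.142, -0.0, -0.309]
force: [0.2, 0.2, -4.2]
width: 0.036
gripper_force: 30.0
```

```bash
python3 -m creep '[[[3,0,0,0.03,0,0,0],[3,0,0,0.06,0,0,0],[3,0,0,0.08,0,0,0],[3,0,0,0.08,0,0,0]]]'
```

```text
t: 39.85
eef_pos: [0.4426, 0.0133, 0.062]
ee_rot: [3.142, -0.0, -0.308]
force: [-4.1, 0.7, 8.0]
width: 0.0355
gripper_force: 30.0
```

```bash
python3 -m creep '[[[4,0,0,0,0,0,0],[6,0,0,0,0,0,0],[8.7,0,0,0,0,0,0],[8.7,0,0,0,0,0,0],[8.7,0,0,-2,0,0,0],[8.7,0,0,-6,0,0,0],[8.7,0,0,-10,0,0,0],[8.7,0,0,-13.8,0,0,0],[8.7,-1,0,-13.8,0,0,0],[8.7,-1,0,-13.8,0,0,0]]]'
python3 - <<'E'
from h import *
m=look("w10.png","green","green")
E
python3 -m creep '[[[8.7,-40,-50,0,0,0,0],[8.7,-40,-50,0,0,0,0],[8.7,-40,-50,0,0,0,0],[8.7,-40,-50,0,0,0,0],[8.7,-40,-50,0,0,0,0],[8.7,-40,-50,0,0,0,0],[8.7,-40,-50,0,0,0,0],[8.7,-40,-50,0,0,0,0],[8.7,-40,-50,0,0,0,0],[8.7,-40,-50,0,0,0,0],[8.7,-40,-50,0,0,0,0],[8.7,-40,-50,0,0,0,0],[8.7,-40,-50,0,0,0,0]]]'
python3 - <<'E'
from h import *
a=grab_frame("top");b=grab_frame("side");cv2.imwrite("pics/topE.png",a);cv2.imwrite("pics/sideE.png",b)
p=camera_params("top")
for c,m in masks(a).items():
    m[:120]=0;m[275:]=0;m[:,:110]=0;m[:,430:]=0
    if c=="grey":continue
    P=blobs(m,300)[0][1];print(c,*rect(p,P,.015))
    # hub top: dark disc inside pad's hull
    k=np.zeros(a.shape[:2],np.uint8);cv2.fillConvexPoly(k,cv2.convexHull(P.astype(np.int32)),1)
    g=(cv2.cvtColor(a,cv2.COLOR_BGR2HSV)[...,2]<62)&(k>0);Q=blobs(g,30)[0][1];print("  hub",len(Q),(rays(p,Q.mean(0),.085)*1000).round(1))
cv2.imwrite("pics/cropE.png",np.hstack([cv2.resize(a[115:285,115:425],None,fx=1.25,fy=1.25,interpolation=cv2.INTER_CUBIC)]))
E
```

```text
t: 41.1
eef_pos: [0.4321, 0.0164, 0.1989]
ee_rot: [-3.141, 0.0, -0.309]
force: [-0.6, -0.1, -1.2]
width: 0.0872
gripper_force: 0.0
green 0.055 8508 [281. 163.] rect [451.7  10.3] [87.9 87.8] 14.6 ell [453.7  10.5 100.9 137.7]
green 0.015 8508 [281. 163.] rect [443.6  12.9] [99.5 99.4] 14.6 ell [443.9  12.7 125.6 137.6]
t: 42.78
eef_pos: [0.2043, 0.6131, 0.1986]
ee_rot: [3.14, -0.0, -0.309]
force: [-0.1, 0.2, 0.5]
width: 0.0872
gripper_force: 0.0
red [620.2 158.6] [98.5 97. ] 14.4
  hub 250 [[616.5 158. ]]
blue [ 439.8 -246.9] [95.9 97.2] 11.2
  hub 248 [[ 437.5 -244.7]]
yellow [ 629.2 -188.4] [97.9 98.1] 15.2
  hub 240 [[ 626.9 -186.3]]
green [440.4  11.2] [98.9 98.8] 14.7
  hub 193 [[438.2  11.3]]
```

View pics/topE.png

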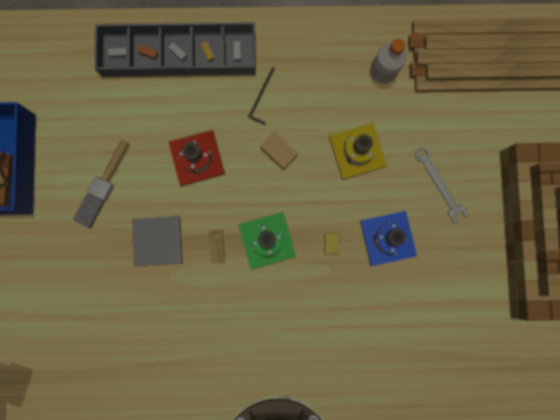

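View pics/sideE.png

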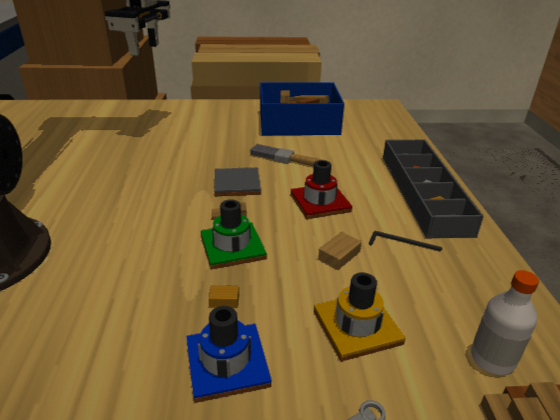

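In both final views every collar matches its pad: red (196,158), yellow (358,150), green (267,240) and blue (388,238). All four heads are upright and within about 4 mm of centre by a rough hub check. The grey pad (157,241) is empty and the arm is clear, so I'm handing in.

```bash
python3 -c "
from station import *
print(job_done())"
```

```text
the job is handed in; nothing more can be done
None
```

All four cutterheads stand upright on the pads matching their collars, within about 4 mm of centre by a rough camera check; the grey pad is empty, and the job was handed in at about 43 s of the 128 s allowed.

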